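# Open the tight canister one-handed in the pull-out tray

## Robot

A 6-joint arm with a two-finger parallel gripper is mounted at the origin on the work surface. World frame = base frame: x ahead of the robot, y to its left, z up, the work surface at z = 0. Lengths are in m, angles in rad, forces in N, time in s.
With the tool pointing down it reaches from about 0.25 to 0.725 m from the base axis. Payload 9.7 kg.
Tool frame: the origin (TCP) lies on the centre line of the jaws, within the pads' length; the fingertips stand 25 mm ahead of it and the grasp point (between the pads) lies 6 mm ahead of it (r.tip_extent is the distance from the TCP to the fingertips, in m); z points along the fingers, y is the line along which they close (so a half turn about z gives the same grasp; the last joint's range is limited). The gripper opens to 85 mm and grips with 20 to 120 N. Pads are 22 mm wide; open, the fingers measure 114 mm over their backs; the gripper's body (76 mm by 85 mm) begins 54 mm behind the grasp point. The pads swing forward as they close: fully open they stand 13 mm farther back than shut.
Start: joints at [1.115, 0.087, 0.176, 1.66, 0, 1.571], TCP at [0.242, 0.494, 0.236] pointing down, gripper open.
Joint ranges: [-3.13, 3.13], [-0.85, 1.81], [-1.15, 1.24], [-2.2, 2.28], [-1.44, 1.52], [-3.14, 3.14]. Speed limits (rad/s): [2.22, 2.22, 2.57, 3.14, 3.14, 3.14].

## Interface

Orientations are given as a unit quaternion [w, x, y, z].
In Python, from bench import r, camera gives the robot as it stands.
- The arm moves only by the tool jog_arm, never from a script. Its arguments are lists of equal length, an entry for each row: "slide": the shift along the tool's x, y, z in mm, a list of three; "roll": the turn about the tool's z in degrees; "jaw": the opening, from 0 (shut) to 1 (fully open). In form: {"slide": [[x, y, z], ...], "roll": [roll, ...], "jaw": [jaw, ...]}. A call has 1 to 10 rows; each row is the pose to reach, as a shift and turn from the pose commanded when the call began, along the tool's axes at that moment; what a row does not reach only later rows make up. A row lasts 1/8 s, in which the tool goes at most 62.5 mm and 10.7 degrees, less where a joint would pass 70% of its speed; a pose out of reach is approached as far as the arm can. A call with a gripper value outside its range is refused whole. The fingers move at their own pace and stop on an object; "grip_force" is the grip in N (left out, the last holds). Time passes only in rows, so rows that repeat a pose let the fingers close. It gives the time, the measured TCP pose, the force, the opening and the grip force at its end, in the units of the state.
- r.get_state(): the state, without advancing time (a new reading comes with each control period).
- camera(name): name is "scene" or "top"; returns a dict with "pixels" (420x560x3 uint8, blue, green, red), "range_z" (420x560 float32, m along the optical axis (not along the pixel's ray), 0 where there is no reading), "mtx" (3x3 intrinsics, pixels), "R" (3x3) and "t" (3): a world point X has camera coordinates R X + t. Camera axes: x right, y down, z forward; pixel columns grow to the right and rows downward; lengths in m; the calibration is good to about 2 mm. A picture is of the moment at which its call begins.
- r.sign_off(): hands the job in; it is judged then, once.
The state is a dict: "time": time; "q": joint angles; "qd": joint speeds; "joint_efforts": joint torques, N m; "ee_pos": TCP position; "tcp_rot": TCP orientation; "ft_force": force on the tool from outside, world axes, zero at the start; "ft_torque": the same for the moment, N m; "opening": opening from 0.0 (shut) to 1.0 (fully open); "gripper_force": force on a finger pad.
Only numpy, scipy, OpenCV 4.12 (cv2) and the standard library are available. Lean on these libraries where they do the work, as an engineer would, in place of code of your own. Each camera call takes 0.05 s, during which the arm holds its last target. There are 200 camera calls.

## Task

The cap of the square steel canister is screwed on so tight that the canister just spins with it on the bare counter. Stand the closed canister right down in the empty pocket of the pull-out tray, the one with the orange pad, where it cannot turn; then unscrew the cap anticlockwise, stop turning once the threads let go (red pointer on the cap about in line with the red dot on the canister), and lift the cap off. Finish still holding the cap, level and just above the open mouth without touching it, with the canister left standing in its pocket and the tin, glass and scoop left alone.

Things in the scene. Friction and masses are not known exactly. Their poses are not given: they have to be found in the camera images.
- canister: loose closed steel canister with a blue band, 0.44 to 0.72 kg, standing on the counter at the start: square body 64 x 64 mm, 96 mm high, flat shoulder, on it a round neck 40 mm across up to 120 mm with three short thread ridges. Origin: centre of its underside; z up; x points to the side of the shoulder with the red dot
- cap: black fluted twist cap on the canister's neck, 56 mm across, 26 mm high, 110 g; twelve flats 15 mm wide, one facing the cap's x and one every 30 degrees. Origin: centre of its underside; z up; x along the red pointer on its top. Screwed on, its underside is 104 to 105 mm above the canister's, its top 130 mm; 8 mm of neck shows above the shoulder
- pointer (a point): tip of the cap's red pointer, on the cap's top, 26 mm out along its x. At the start it stands 58 to 80 degrees clockwise (from above) of the red dot. Turned anticlockwise the cap rises about 1 mm; its three lugs are free of the ridges once the pointer is within 15 degrees of the dot, and the cap then lifts straight off: 16 mm of lift clears the neck
- dot (a point): red dot on the canister's shoulder, 28 mm from its axis along its x, 96 mm up. A sprung liner in the cap pushes it up against the ridges with 20 N: it takes 0.2 to 0.4 N m to turn (grip with 30 N or more). Lifted before the pointer nears the dot, the cap takes the canister along; turned over 20 degrees past the dot without lifting, its lugs jam against the next ridges
- mouth (a point): centre of the canister's mouth, on its axis at the rim of the neck, 120 mm above the canister's underside
- pad: orange pad 64 x 64 x 2 mm, fixed on the floor of the empty pocket for the canister. Origin: centre of its underside, 12 mm above the counter; x, y parallel to the pocket's sides. Pocket 68 x 68 mm inside, upright walls to 27 mm above its floor, then flared out at 45 degrees to 35 mm. The canister fits at any quarter turn; on the pad its underside is 14 mm above the counter
- tray: fixed low steel unit, its tray pulled out: black housing 150 x 322 mm, 68 mm high, and before it (on its -x side) the tray, 118 mm deep, 300 mm wide, with three equal square pockets 100 mm apart along y. Origin: on the counter under the middle pocket's centre; x points to the housing, whose front is 60 mm from the origin. Deck 47 mm above the counter, tray front with bar handle 58 mm
- tin: green square tin with white lid, 62 x 62 x 74 mm, loose in one of the tray's pockets; leave alone. Origin: centre of its underside
- glass: clear glass cup, 60 mm across, 85 mm high, loose in one of the tray's pockets; leave alone. Origin: centre of its underside
- scoop: red plastic scoop standing on the counter: cup 49 mm across, 42 mm high, flat handle towards its -x, ending 123 mm from the cup's axis; leave alone. Origin: centre of the cup's underside
Not all that is in view belongs to the job. There is more than one size of the cap; the job needs the larger. Leave any green look-alike of the canister alone.

How it is judged:
On the way, in this order (a step that is already met when the one before it is completed fails the run):
1. the closed canister stands down in the padded pocket, its cap still screwed on (horizontal distance between canister and pad below 0.008 m and z of canister in the frame of pad below 0.006 m and angle between canister's own z axis and vertical below 0.06 rad and z of cap in the frame of canister below 0.1075 m and angle between the x axis of cap and the x axis of canister, either way round above 0.75 rad), for 0.2 s.
2. the cap, unscrewed, comes up past the threads while the pocket holds the canister (horizontal distance between canister and pad below 0.008 m and z of canister in the frame of pad below 0.006 m and angle between canister's own z axis and vertical below 0.06 rad and z of cap in the frame of canister above 0.113 m and angle between the x axis of cap and the x axis of canister, either way round below 0.65 rad), for 0.2 s.
At the end, for the whole second after the job is handed in: Canister in the padded pocket (8 mm of the pad's centre, under 6 mm above its base, 3.4 deg of upright). Fingers hold the cap still, within 8.5 deg of level, 3 to 35 mm above the rim, within 12 mm of the mouth's axis, touching only the fingers, pointer within 37 deg of the dot (horizontal distance between canister and pad below 0.008 m and z of canister in the frame of pad below 0.006 m and angle between canister's own z axis and vertical below 0.06 rad and z of cap in the frame of canister between 0.123 and 0.155 m and horizontal distance between cap and mouth below 0.012 m and angle between cap's own z axis and vertical below 0.15 rad and angle between the x axis of cap and the x axis of canister, either way round below 0.65 rad and contact force between the fingers and cap above 2 N and contact force between each of cap, the fingers and canister below 0.05 N and linear speed of each of cap, canister below 0.02 m/s); the arm keeps its last pose, push and grip.
It fails at once if the cap comes off while the canister does not stand in the padded pocket (z of cap in the frame of canister above 0.113 m and not (horizontal distance between canister and pad below 0.008 m and z of canister in the frame of pad below 0.006 m and angle between canister's own z axis and vertical below 0.06 rad)).
It fails at once if the full canister is tipped by more than 30 degrees (angle between canister's own z axis and vertical above 0.52 rad).
It fails at once if the tin, glass or scoop is shifted by more than 30 mm or tipped ((distance of tin from where it was at the start of the episode above 0.03 m or angle between tin's own z axis and vertical above 0.4 rad) or (distance of glass from where it was at the start of the episode above 0.03 m or angle between glass's own z axis and vertical above 0.4 rad) or (distance of scoop from where it was at the start of the episode above 0.03 m or angle between scoop's own z axis and vertical above 0.4 rad)).
It also fails if it takes over 40 s, if anything falls off the work surface, if the arm or the gripper's body presses on something with over 40 N, if the wrist force passes 120 N, or if a joint passes its speed limit or range.

## Working session

There is one attempt and no reset: what is moved stays moved. The work goes in short steps, Python scripts to look and compute and a tool call to move; the robot and the scene stay as the last step left them, time stands still between calls to the robot, and variables do not carry over. Pictures are saved under pics/ and viewed, at most 10 in all, crops included, and the job is handed in when it is done.

Besides the shell and the picture viewer there is one more tool, called after "Request:" as name([rows], argument=value, ...), one row to a line, values as JSON. jog_arm: Moves the arm, as the interface text tells. Its arguments: {"type":"object","properties":{"slide":{"type":"array","items":{"type":"array","items":{"type":"number"}}},"roll":{"type":"array","items":{"type":"number"}},"jaw":{"type":"array","items":{"type":"number"}},"grip_force":{"type":"number"}},"required":["slide","roll","jaw"]}

```bash
mkdir -p pics; cat > h.py <<'E'
import numpy as np, cv2
from bench import r, camera
def cloud(c):
    z=c["range_z"]; v,u=np.indices(z.shape); K=c["mtx"]
    P=np.stack([(u-K[0,2])*z/K[0,0],(v-K[1,2])*z/K[1,1],z],-1)
    W=(P-c["t"])@c["R"]; W[z==0]=np.nan
    return W
E
python3 - <<'E'
from h import *
for n in("scene","top"):
    c=camera(n); np.savez(n+".npz",**c); cv2.imwrite(f"pics/{n}0.png",c["pixels"])
    print(n,-c["R"].T@c["t"],c["mtx"][0,0],c["R"].round(2).tolist())
print(r.get_state())
E
```

```text
scene [ 1.07130591 -0.00162043  0.94412479] 430.6060911209724 [[-0.02, 1.0, -0.01], [0.84, 0.01, -0.54], [-0.54, -0.02, -0.84]]
top [ 0.3930834  -0.02927261  1.23772467] 526.5439286834649 [[-0.02, -1.0, -0.01], [-0.99, 0.02, -0.15], [0.15, 0.01, -0.99]]
{'time': 0.1, 'q': array([1.11502360e+00, 8.74086944e-02, 1.75201477e-01, 1.65982872e+00,
       1.03072540e-05, 1.57080871e+00]), 'qd': array([-0.00036289, -0.00191673,  0.0017566 ,  0.00041264, -0.0001098 ,
        0.00078951]), 'joint_efforts': array([-3.39304679e-04, -5.21562874e+01,  4.65654051e+01,  1.59672322e-02,
       -5.89773163e-05,  1.48205442e-05]), 'ee_pos': array([0.2419884 , 0.49366419, 0.23554588]), 'tcp_rot': array([-1.45042661e-04,  2.25925029e-01,  9.74144495e-01, -6.02618321e-04]), 'ft_force': array([-0.35343383,  1.09752282,  0.27442658]), 'ft_torque': array([-0.03384481,  0.02934796, -0.01626512]), 'gripper_force': 0.0, 'opening': 0.9975955162074801}
```

View pics/scene0.png

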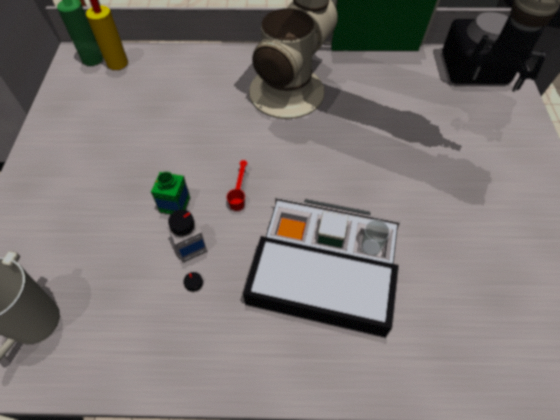

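View pics/top0.png

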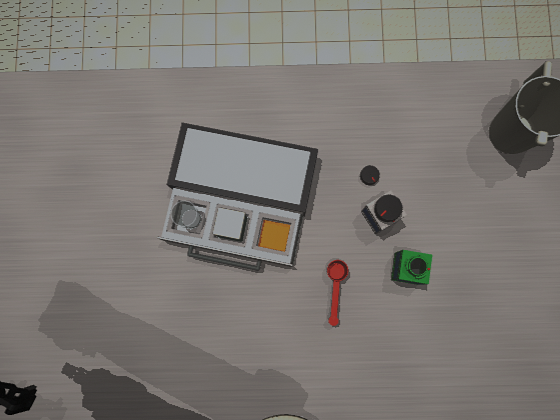

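The canister (with its cap) is at top px (388,209), with the green look-alike at (415,267). The small cap is at (370,175), the scoop at (337,270) and the orange pad at (274,235). The tin is in the middle pocket and the glass in the far one.

```bash
cat > m.py <<'E'
from h import *
def run(c,cap=True,guess=None):
    W=cloud(c); p=c["pixels"].astype(int); B,G,R=p[...,0],p[...,1],p[...,2]; hsv=cv2.cvtColor(c["pixels"],cv2.COLOR_BGR2HSV); out={}
    def rect(m,name):
        pts=W[m][:,:2]; pts=pts[~np.isnan(pts).any(1)]
        print(name,len(pts),"med z",np.nanmedian(W[m][:,2]).round(4),cv2.minAreaRect((pts*1000).astype(np.float32)))
    return W,hsv,rect
E
python3 - <<'E'
from m import *
for n in("top","scene"):
    c=dict(np.load(n+".npz")); W,hsv,rect=run(c); H,S,V=[hsv[...,i] for i in range(3)]; Z=W[...,2]
    print(n); om=(H>8)&(H<22)&(S>180)&(V>100)&(Z<.03)&(Z>0)
    rect(om,"pad")
    v,u=np.where(om); print("pad px",u.mean(),v.mean())
    u0,v0=(388,209) if n=="top" else (182,222)
    vv,uu=np.indices(Z.shape); near=(abs(uu-u0)<45)&(abs(vv-v0)<45)
    capm=near&(Z>.122)&(Z<.14)&~((H>40)&(H<80)&(S>100))
    rect(capm,"captop"); q=W[capm]; print(cv2.minEnclosingCircle((q[:,:2]*1000).astype(np.float32)))
    sh=near&(Z>.09)&(Z<.1)&~((H>40)&(H<80)&(S>100)); rect(sh,"shoulder")
    red=near&((H<8)|(H>172))&(S>120)&(V>60); 
    k,l=cv2.connectedComponents(red.astype(np.uint8))
    for i in range(1,k):
        a=l==i; print("red",a.sum(),np.nanmean(W[a],0).round(4),np.argwhere(a).mean(0))
    hs=(Z>.06)&(Z<.076)&(W[...,0]>.3); rect(hs&(uu<320 if n=="top" else uu>240)&(vv<230 if n=="top" else vv>200),"housing top")
    x0,y0=(330,140) if n=="top" else (140,165)
    cv2.imwrite(f"pics/{n}c.png",cv2.resize(c["pixels"][y0:y0+140,x0:x0+110],None,fx=4,fy=4,interpolation=cv2.INTER_CUBIC))
E
python3 - <<'E'
import cv2,numpy as np
a=cv2.imread('pics/topc.png');b=cv2.imread('pics/scenec.png')
cv2.imwrite('pics/both.png',cv2.resize(np.hstack([a,b]),(786,500)))
E
```

```text
top
pad 687 med z 0.0129 ((522.517333984375, 13.697139739990234), (61.5096549987793, 62.3381462097168), 77.0239028930664)
pad px 274.22998544395927 235.30276564774383
captop 555 med z 0.129 ((565.8741455078125, -234.07135009765625), (55.12305450439453, 55.32466506958008), 74.34305572509766)
((565.561767578125, -234.78646850585938), 28.667598724365234)
shoulder 275 med z 0.0949 ((525.7905883789062, -256.643310546875), (155.63885498046875, 64.6029281616211), 29.203575134277344)
red 9 [ 0.6504 -0.2218  0.0188] [179. 373.]
red 16 [ 0.5533 -0.2225  0.1297] [212.8125 383.125 ]
red 1 [ 0.5394 -0.2486  0.0983] [221. 393.]
housing top 9098 med z 0.0676 ((634.2744140625, 92.3955307006836), (322.5627136230469, 238.5844268798828), 77.4333267211914)
scene
pad 405 med z 0.0124 ((516.0093383789062, 14.939361572265625), (61.48153305053711, 50.21345520019531), 77.84368133544922)
pad px 291.0617283950617 228.38024691358024
captop 447 med z 0.1287 ((568.4993896484375, -234.51901245117188), (55.13450622558594, 54.50644302368164), 89.79159545898438)
((567.873779296875, -233.84971618652344), 29.16706657409668)
shoulder 253 med z 0.0944 ((509.91046142578125, -267.771484375), (199.85572814941406, 64.1016845703125), 29.734859466552734)
red 25 [ 0.5543 -0.2235  0.1294] [214.56 186.04]
housing top 9540 med z 0.0669 ((620.095458984375, 95.4339828491211), (322.62744140625, 269.87908935546875), 77.53386688232422)
```

View pics/both.png

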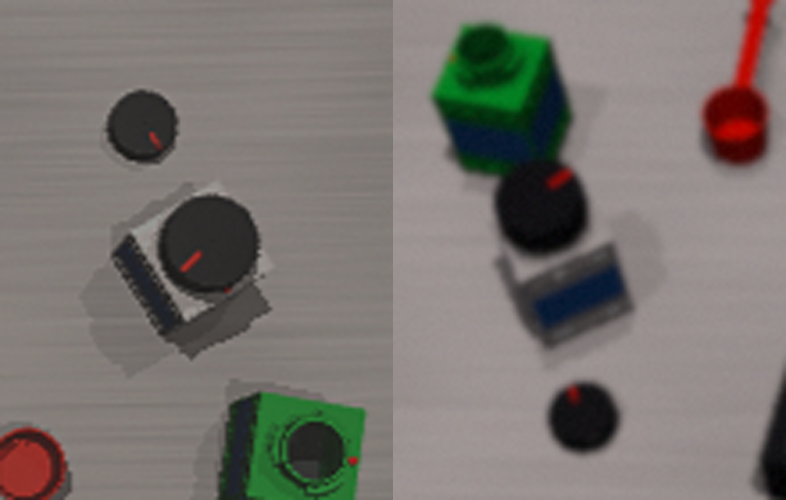

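The dot sits at about 207° and the pointer at about 138°, so the pointer is about 70° clockwise of the dot, as specified. I'll lift the closed canister by its cap flats, so I'm refining the tray and body angles first.

```bash
cat >> h.py <<'E'
from scipy.spatial.transform import Rotation as Ro
def phi(s): 
    y=Ro.from_quat(np.roll(s["tcp_rot"],-1)).as_matrix()[:,1]; return np.degrees(np.arctan2(y[1],y[0]))
def to(p,ph):
    s=r.get_state(); M=Ro.from_quat(np.roll(s["tcp_rot"],-1)).as_matrix()
    print("t",s["time"],"at",s["ee_pos"].round(4),"phi",phi(s).round(2),"axis z",M[:,2].round(3),"slide mm",(M.T@(np.array(p)-s["ee_pos"])*1000).round(1),"roll",round(-(ph-phi(s)),1),"q6",np.degrees(s["q"][5]).round(1),"F",s["ft_force"].round(1),"op",round(s["opening"],3),"gf",round(s["gripper_force"],1))
E
python3 - <<'E'
from m import *
for n in("top","scene"):
    c=dict(np.load(n+".npz")); W,hsv,rect=run(c); H,S,V=[hsv[...,i] for i in range(3)]; Z=W[...,2]; G=(H>40)&(H<80)&(S>100)
    def comp(m,name,k=3):
        m=cv2.morphologyEx(m.astype(np.uint8),cv2.MORPH_OPEN,np.ones((k,k),np.uint8))
        nn,l,st,_=cv2.connectedComponentsWithStats(m); i=1+np.argmax(st[1:,4]); rect(l==i,name)
    near=np.linalg.norm(W[...,:2]-[.567,-.2345],axis=-1)<.05
    print(n);comp((Z>.062)&(Z<.074)&(np.linalg.norm(W[...,:2]-[.675,.082],axis=-1)<.2)&(W[...,0]>.57),"housing")
    rect(near&(Z>.09)&(Z<.1)&~G,"shoulder")
    comp((Z>.044)&(Z<.05)&(np.linalg.norm(W[...,:2]-[.53,.1],axis=-1)<.2),"deck",1)
    cl=np.linalg.norm(W[...,:2]-[.566,-.2345],axis=-1)<.045
    q=W[cl&(Z>.122)&(Z<.14)]; print("cap mean",q.mean(0)); 
print(r.tip_extent); to([.567,-.2345,.236],18.5)
E
```

```text
top
housing 8876 med z 0.0676 ((676.6466064453125, 82.96317291259766), (322.58294677734375, 151.0743408203125), 77.41544342041016)
shoulder 272 med z 0.0949 ((565.4714965820312, -234.50750732421875), (64.0438003540039, 65.11946868896484), 30.013418197631836)
deck 2441 med z 0.0464 ((545.0315551757812, 112.31980895996094), (300.2520751953125, 117.7162857055664), 77.39231872558594)
cap mean [ 0.56491972 -0.23421678  0.12896676]
scene
housing 9176 med z 0.0669 ((677.375732421875, 82.66016387939453), (322.64886474609375, 152.28646850585938), 77.1975326538086)
shoulder 247 med z 0.0944 ((567.9576416015625, -234.61509704589844), (66.15729522705078, 64.1016845703125), 29.734859466552734)
deck 1245 med z 0.0458 ((537.2153930664062, 100.0811996459961), (283.3122253417969, 112.35414123535156), 77.32848358154297)
cap mean [ 0.5693111  -0.2340864   0.12853984]
0.025
t 0.1 at [0.242  0.4937 0.2355] phi 63.89 axis z [-0.001 -0.001 -1.   ] slide mm [-6.123e+02 -5.108e+02  2.000e-01] roll 45.4 q6 90.0 F [-0.4  1.1  0.3] op 0.998 gf 0.0
```

Request:
jog_arm([
  [-60, -50, 0],
  [-120, -100, 0],
  [-180, -150, 0],
  [-240, -200, 0],
  [-300, -250, 0],
  [-360, -300, 0],
  [-420, -350, 0],
  [-480, -400, 0],
  [-540, -450, 0],
  [-590, -490, 0],
], roll=[0, 5, 10, 15, 20, 25, 30, 35, 40, 45], jaw=[1, 1, 1, 1, 1, 1, 1, 1, 1, 1], grip_force=70)

```text
time: 1.35
ee_pos: [0.4978, -0.0787, 0.236]
tcp_rot: [0.0, 0.583, 0.813, 0.0]
ft_force: [1.4, 0.5, 0.7]
opening: 1.003
gripper_force: 0.0
```

```bash
python3 -c "
from h import *
to([.5665,-.2345,.16],18.5)"
```

```text
t 1.35 at [ 0.4978 -0.0787  0.236 ] phi 18.7 axis z [ 0.  0. -1.] slide mm [-169.6   15.1   76. ] roll 0.2 q6 62.3 F [1.4 0.5 0.7] op 1.003 gf 0.0
```

Request:
jog_arm([
  [-60, 5, 20],
  [-115, 10, 40],
  [-165, 15, 46],
  [-170, 15, 46],
  [-170, 15, 46],
], roll=[0, 0, 0, 0, 0], jaw=[1, 1, 1, 1, 1])

```text
time: 1.98
ee_pos: [0.5664, -0.2325, 0.1898]
tcp_rot: [-0.001, 0.582, 0.813, -0.0]
ft_force: [0.3, 0.6, 0.7]
opening: 1.002
gripper_force: 0.0
```

```bash
python3 -c "
from h import *
c=camera('scene'); cv2.imwrite('pics/s1.png',cv2.resize(c['pixels'][100:310,100:380],None,fx=2.8,fy=2.8))
to([.5665,-.2345,.126],18.5)"
```

```text
t 2.025 at [ 0.5664 -0.232   0.1903] phi 18.9 axis z [-0.  0. -1.] slide mm [-2.5 -0.7 64.3] roll 0.4 q6 48.8 F [ 0.3  0.3 -0.1] op 1.001 gf 0.0
```

View pics/s1.png

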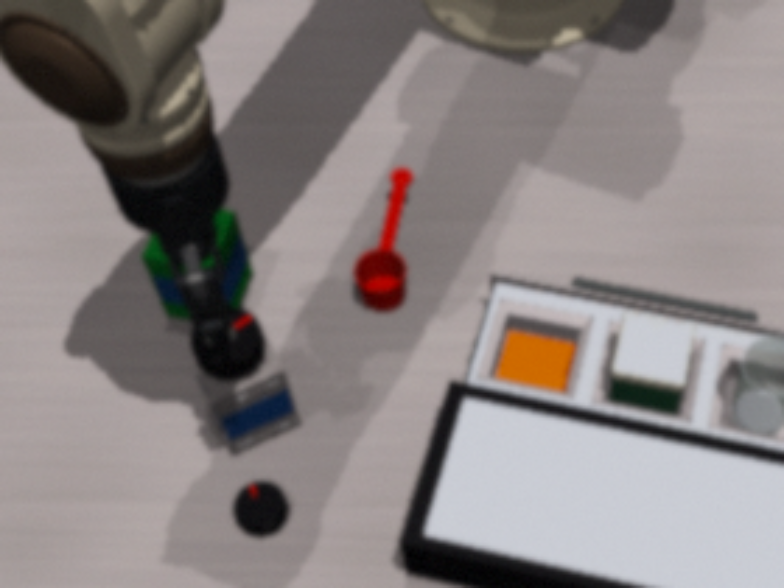

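The open gripper is over the cap (about px (228,340) in the crop), and the canister hasn't moved. Next I'll descend and close on the flats.

Request:
jog_arm([
  [-2.5, -0.5, 20],
  [-2.5, -0.5, 40],
  [-2.5, -0.5, 56],
  [-2.5, -0.5, 64],
  [-2.5, -0.5, 64],
  [-2.5, -0.5, 64],
  [-2.5, -0.5, 64],
  [-2.5, -0.5, 64],
  [-2.5, -0.5, 64],
  [-2.5, -0.5, 64],
], roll=[0.4, 0.4, 0.4, 0.4, 0.4, 0.4, 0.4, 0.4, 0.4, 0.4], jaw=[1, 1, 1, 1, 1, 0.4, 0.3, 0.3, 0.3, 0.3], grip_force=70)

```text
time: 3.28
ee_pos: [0.5671, -0.2355, 0.1279]
tcp_rot: [0.001, 0.584, 0.811, -0.0]
ft_force: [-3.6, 0.3, 7.7]
opening: 0.617
gripper_force: 71.9
```

```bash
python3 -c "
from h import *
to([.5665,-.2345,.226],18.5)"
```

```text
t 3.275 at [ 0.5671 -0.2355  0.1279] phi 18.46 axis z [ 0.001 -0.001 -1.   ] slide mm [  1.   -0.2 -98.1] roll -0.0 q6 49.0 F [-3.6  0.3  7.7] op 0.617 gf 71.9
```

Request:
jog_arm([
  [0, 0, -5],
  [0, 0, -15],
  [0, 0, -35],
  [0, 0, -60],
  [0, 0, -85],
  [0, 0, -95],
  [0, 0, -95],
  [0, 0, -95],
], roll=[0, 0, 0, 0, 0, 0, 0, 0], jaw=[0.3, 0.3, 0.3, 0.3, 0.3, 0.3, 0.3, 0.3])

```text
time: 4.28
ee_pos: [0.5667, -0.235, 0.2198]
tcp_rot: [-0.001, 0.584, 0.811, -0.0]
ft_force: [0.5, -0.6, -7.0]
opening: 0.617
gripper_force: 74.8
```

```bash
python3 -c "
from h import *
c=camera('scene'); cv2.imwrite('pics/s2.png',cv2.resize(c['pixels'][100:310,100:380],None,fx=2.8,fy=2.8))
to([.5230,.0145,.222],18.5-42.4)"
```

```text
t 4.325 at [ 0.5667 -0.235   0.2198] phi 18.48 axis z [-0.002  0.001 -1.   ] slide mm [250.5  37.7  -1.9] roll 42.4 q6 49.0 F [-0.6  0.5 -6.6] op 0.618 gf 74.8
```

View pics/s2.png

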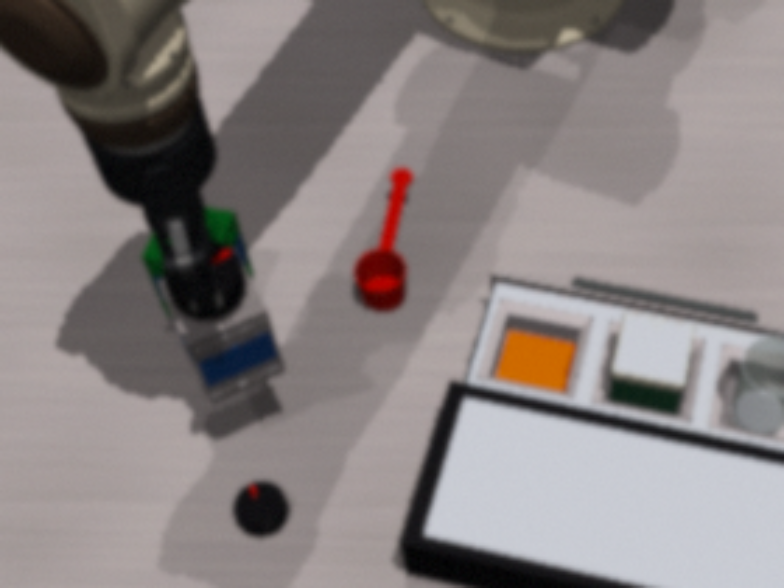

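The canister is lifted clear by its cap, hanging upright at about (240,340) in the crop. Next I'll carry it to the pocket while turning it 42.4° clockwise.

Request:
jog_arm([
  [15, 2, 0],
  [50, 7, 0],
  [90, 13, 0],
  [130, 20, 0],
  [170, 26, 0],
  [210, 32, 0],
  [235, 36, 0],
  [250, 38, 0],
  [250, 38, 0],
  [250, 38, 0],
], roll=[3, 8, 15, 22, 29, 36, 40, 42.4, 42.4, 42.4], jaw=[0.3, 0.3, 0.3, 0.3, 0.3, 0.3, 0.3, 0.3, 0.3, 0.3])

```text
time: 5.58
ee_pos: [0.5237, 0.0136, 0.2208]
tcp_rot: [-0.0, 0.838, 0.546, -0.0]
ft_force: [-0.1, -0.5, -7.4]
opening: 0.617
gripper_force: 74.9
```

```bash
cat > chk.py <<'E'
from h import *
import sys
def look(tag):
    for n in("scene","top"):
        c=camera(n); np.savez(f"{tag}_{n}.npz",**c); W=cloud(c); hsv=cv2.cvtColor(c["pixels"],cv2.COLOR_BGR2HSV); H,S,V=[hsv[...,i] for i in range(3)]
        u,v=(lambda p:(p[0]/p[2],p[1]/p[2]))(c["mtx"]@(c["R"]@np.array([.523,.0145,.15])+c["t"]))
        u,v=int(u),int(v); cv2.imwrite(f"pics/{tag}_{n}.png",cv2.resize(c["pixels"][max(0,v-60):v+60,max(0,u-65):u+65],(390,360)))
        near=np.linalg.norm(W[...,:2]-[.523,.0145],axis=-1)<.06
        b=near&(H>100)&(H<130)&(S>80)&(W[...,2]>.03)
        print(n,"blue",b.sum()); 
        if b.sum()>10:
            q=W[b]; x,y=q[:,:2].mean(0); vec=np.linalg.svd(q[:,:2]-q[:,:2].mean(0))[2][0]; print(" mean",q.mean(0).round(4),"dir",np.degrees(np.arctan2(vec[1],vec[0])).round(1)%90,"z",q[:,2].min().round(4),q[:,2].max().round(4))
        red=near&((H<8)|(H>172))&(S>120)&(V>50)
        k,l=cv2.connectedComponents(red.astype(np.uint8))
        for i in range(1,k): print(" red",(l==i).sum(),W[l==i].mean(0).round(4))
    a=[cv2.imread(f"pics/{tag}_{n}.png") for n in("scene","top")]; cv2.imwrite(f"pics/{tag}.png",np.hstack(a))
E
python3 -c "
from chk import *
look('a')
to([.5230,.0145,.145],18.5-42.4)"
```

```text
scene blue 316
 mean [0.5557 0.0088 0.1888] dir 81.5 z 0.1181 0.3877
 red 33 [0.5246 0.032  0.2221]
 red 1 [0.56   0.0404 0.11  ]
 red 1 [0.5538 0.0042 0.0944]
 red 1 [0.5607 0.0272 0.0975]
 red 1 [ 0.5352 -0.0099  0.0107]
 red 1 [5.392e-01 1.000e-04 1.280e-02]
top blue 0
t 5.675 at [0.5238 0.0134 0.2209] phi -23.93 axis z [-0. -0. -1.] slide mm [ 0.7 -1.1 75.9] roll -0.0 q6 115.4 F [-0.5 -0.3 -7.3] op 0.614 gf 74.9
```

View pics/a.png

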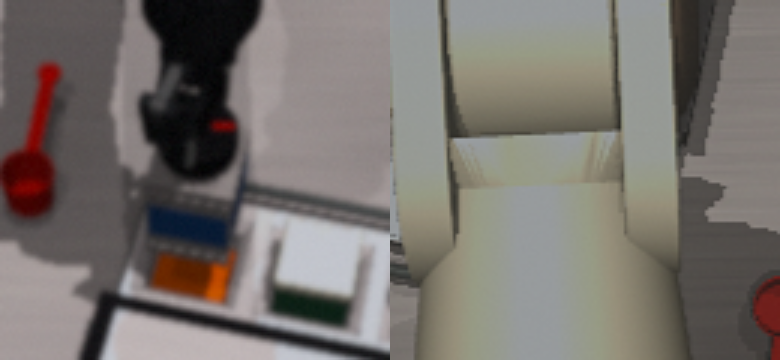

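```bash
python3 - <<'E'
from h import *
c=dict(np.load("a_scene.npz")); W=cloud(c); H,S,V=cv2.split(cv2.cvtColor(c["pixels"],cv2.COLOR_BGR2HSV))
d=W[...,:2]-[.523,.0145]; n=np.array([.9757,-.2191]); t=np.array([.2191,.9757])
a=d@n; b=d@t; Z=W[...,2]
m=(abs(a-.032)<.006)&(abs(b)<.026)&(Z>.1)&(Z<.165)
A=np.c_[np.ones(m.sum()),b[m],Z[m]-.135]; k,*_=np.linalg.lstsq(A,a[m],rcond=None); print(m.sum(),"face offset",k[0],"yaw err deg",-np.degrees(np.arctan(k[1])),"tilt",np.degrees(k[2]))
e=(abs(a-.03)<.008)&(Z>.11)&(Z<.16); print("lateral extents",np.percentile(b[e],[1,2,50,98,99]), "sh z",np.nanmedian(Z[(abs(a)<.03)&(abs(b)<.03)&(Z>.17)&(Z<.2)]))
E
```

```text
341 face offset 0.0334678420373372 yaw err deg 0.14613275453141686 tilt 1.0931804757946995
lateral extents [-0.02903531 -0.02870383  0.00321428  0.03322895  0.03334797] sh z 0.18725598639137642
```

Request:
jog_arm([
  [-0.5, -0.7, 15],
  [-0.5, -0.7, 30],
  [-0.5, -0.7, 38],
  [-0.5, -0.7, 44],
  [-0.5, -0.7, 50],
  [-0.5, -0.7, 55],
  [-0.5, -0.7, 60],
  [-0.5, -0.7, 65],
  [-0.5, -0.7, 69],
  [-0.5, -0.7, 72],
], roll=[0, 0, 0, 0, 0, 0, 0, 0, 0, 0], jaw=[0.3, 0.3, 0.3, 0.3, 0.3, 0.3, 0.3, 0.3, 0.3, 0.3])

```text
time: 6.92
ee_pos: [0.5229, 0.0138, 0.1489]
tcp_rot: [0.0, 0.838, 0.545, -0.0]
ft_force: [-0.1, -0.0, -7.5]
opening: 0.615
gripper_force: 74.9
```

```bash
python3 -c "
from h import *
to([.5230,.0145,.142],18.5-42.4)"
```

```text
t 6.925 at [0.5229 0.0138 0.1489] phi -23.92 axis z [-0. -0. -1.] slide mm [ 0.6 -0.2  6.9] roll -0.0 q6 115.4 F [-0.1 -0.  -7.5] op 0.615 gf 74.9
```

It's going into the pocket with no side force.

Request:
jog_arm([
  [0, 0, 2],
  [0, 0, 4],
  [0, 0, 5.5],
  [0, 0, 6.5],
  [0, 0, 7],
  [0, 0, 7],
], roll=[0, 0, 0, 0, 0, 0], jaw=[0.3, 0.3, 0.3, 0.3, 0.3, 0.3])

```text
time: 7.68
ee_pos: [0.523, 0.0139, 0.1423]
tcp_rot: [0.0, 0.838, 0.545, 0.0]
ft_force: [-0.3, 1.1, -5.8]
opening: 0.615
gripper_force: 75.0
```

Request:
jog_arm([
  [0, 0, 0.7],
  [0, 0, 1.3],
  [0, 0, 1.3],
], roll=[0, 0, 0], jaw=[0.3, 0.3, 0.3])

```text
time: 8.05
ee_pos: [0.5231, 0.014, 0.1421]
tcp_rot: [0.0, 0.838, 0.545, 0.001]
ft_force: [-2.9, 1.3, 5.9]
opening: 0.619
gripper_force: 76.4
```

```bash
python3 -c "
from chk import *
look('b')
to([.5230,.0145,.142],18.5-42.4)"
```

```text
scene blue 264
 mean [0.5552 0.0094 0.1167] dir 80.1 z 0.0425 0.3095
 red 29 [0.5238 0.0323 0.1432]
top blue 0
t 8.15 at [0.5232 0.014  0.1421] phi -23.91 axis z [ 0.002  0.    -1.   ] slide mm [ 0.4 -0.4  0.1] roll -0.0 q6 115.4 F [-4.   1.3  5.5] op 0.614 gf 76.4
```

View pics/b_scene.png

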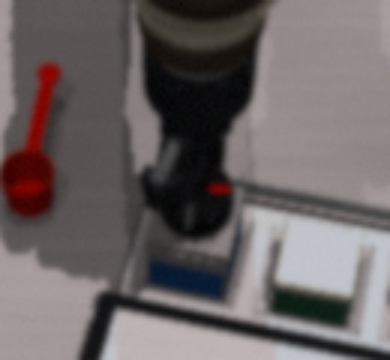

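The canister is seated: the cap top reads 0.143 m and the downward push is light. The dot should now be near 167° and the pointer near 96°, so I'll unscrew by about 70°.

Request:
jog_arm([
  [0, 0, 0],
  [0, 0, -0.2],
  [0, 0, -0.3],
  [0, 0, -0.4],
  [0, 0, -0.6],
  [0, 0, -0.7],
  [0, 0, -0.8],
  [0, 0, -0.8],
], roll=[-6, -13, -20, -27, -34, -41, -48, -48], jaw=[0.3, 0.3, 0.3, 0.3, 0.3, 0.3, 0.3, 0.3], grip_force=80)

```text
time: 9.15
ee_pos: [0.5237, 0.014, 0.1431]
tcp_rot: [0.001, 0.544, 0.839, 0.001]
ft_force: [-1.0, 0.7, 5.3]
opening: 0.607
gripper_force: 83.3
```

```bash
python3 -c "
from chk import *
look('c')
to([.5230,.0145,.142],18.5-42.4)"
```

```text
scene blue 282
 mean [0.5539 0.0086 0.118 ] dir 72.3 z 0.0406 0.3113
top blue 0
t 9.25 at [0.5237 0.0141 0.1431] phi 24.04 axis z [ 0.003  0.001 -1.   ] slide mm [ 0.7 -0.5  1.1] roll 47.9 q6 67.5 F [-1.8  0.9  5.6] op 0.612 gf 83.4
```

View pics/c_scene.png

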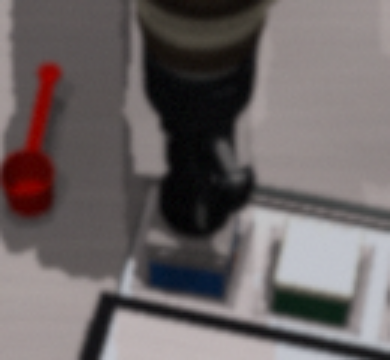

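Request:
jog_arm([
  [0, 0, -0.1],
  [0, 0, -0.2],
  [0, 0, -0.4],
  [0, 0, -0.4],
  [0, 0, -0.4],
], roll=[-7, -14, -21, -25, -25], jaw=[0.3, 0.3, 0.3, 0.3, 0.3])

```text
time: 9.88
ee_pos: [0.5242, 0.0138, 0.1439]
tcp_rot: [0.002, 0.35, 0.937, 0.001]
ft_force: [-0.1, 0.4, 7.8]
opening: 0.616
gripper_force: 83.6
```

```bash
python3 -c "
from chk import *
look('d')
to([.5230,.0145,.142],18.5-42.4); print(r.get_state()['ft_torque'])"
```

```text
scene blue 328
 mean [0.5519 0.0089 0.1267] dir 66.9 z 0.043 0.3115
top blue 0
t 9.975 at [0.5241 0.0138 0.1439] phi 49.01 axis z [ 0.004  0.    -1.   ] slide mm [ 1.3 -0.2  1.9] roll 72.9 q6 42.5 F [0.6 0.8 7.5] op 0.611 gf 83.6
[ 0.14059073 -0.11861194  0.04473161]
```

Request:
jog_arm([
  [0, 0, -1.5],
  [0, 0, -3],
  [0, 0, -4.5],
  [0, 0, -4.5],
  [0, 0, -4.5],
], roll=[0, 0, 0, 0, 0], jaw=[0.3, 0.3, 0.3, 0.3, 0.3])

```text
time: 10.6
ee_pos: [0.5229, 0.0138, 0.1465]
tcp_rot: [-0.0, 0.35, 0.937, -0.0]
ft_force: [-0.4, 0.3, -1.2]
opening: 0.612
gripper_force: 83.5
```

The wrist force is −1.2 N, which is the cap's weight alone, so the threads have let go. I'll lift it straight up.

Request:
jog_arm([
  [0, 0, -3],
  [0, 0, -6],
  [0, 0, -9],
  [0, 0, -12],
  [0, 0, -16],
  [0, 0, -20],
  [0, 0, -24],
  [0, 0, -26],
  [0, 0, -26],
  [0, 0, -26],
], roll=[0, 0, 0, 0, 0, 0, 0, 0, 0, 0], jaw=[0.3, 0.3, 0.3, 0.3, 0.3, 0.3, 0.3, 0.3, 0.3, 0.3])

```text
time: 11.85
ee_pos: [0.5229, 0.0139, 0.1725]
tcp_rot: [-0.0, 0.35, 0.937, -0.0]
ft_force: [0.1, 0.5, -0.5]
opening: 0.612
gripper_force: 83.6
```

```bash
python3 -c "
from chk import *
look('e')
to([.5230,.0145,.1725],49)"
```

```text
scene blue 329
 mean [0.5516 0.0089 0.1418] dir 67.9 z 0.0414 0.3395
top blue 0
t 11.95 at [0.5229 0.0138 0.1724] phi 49.09 axis z [-0. -0. -1.] slide mm [ 0.3  0.6 -0.1] roll 0.1 q6 42.4 F [-0.5 -0.7 -1.7] op 0.615 gf 83.6
```

View pics/e_scene.png

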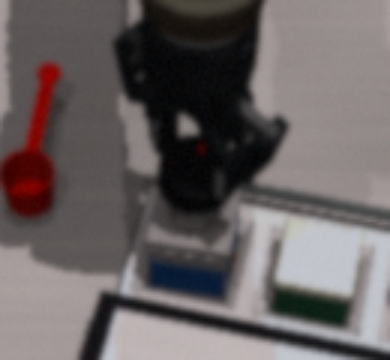

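The canister is still down in its pocket at (185,270). The cap is held about 15 mm above the rim, with its pointer at (200,148) facing back towards the dot's side. Handing in.

```bash
python3 -c "
from h import *
print(r.sign_off())"
```

```text
the job is handed in; nothing more can be done
None
```

The job is handed in: the canister stands in the padded pocket, and the unscrewed cap is held level about 15 mm above the open mouth; sign-off returned no verdict.

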